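Knock a mounted specimen out of its mould sleeve

ROBOT

A 6-joint arm with a two-finger parallel gripper is mounted at the origin on a cart in front of the work surface, level with it; the furniture and walls round the work are solid. World frame = base frame: x ahead of the robot, y to its left, z up, the work surface at z = 0. Lengths are in m, angles in degrees, forces in N, time in s.
With the tool pointing down it reaches from about 0.275 to 0.75 m from the base axis. Payload 10.2 kg.
Tool frame: the origin (TCP) lies midway between the tips of the shut fingers; the grasp point (between the pads) lies bot.hold_point_z behind it (bot.hold_point_z is the distance from the TCP to the grasp point, in m); z points along the fingers, x is the direction in which the jaws open and shut, and the axes are right-handed (so a half turn about z gives the same grasp; the last joint's range is limited). The gripper opens to 85 mm and grips with 20 to 120 N. Pads are 22 mm wide; open, the fingers measure 114 mm over their backs; the gripper's body (76 mm by 85 mm) begins 54 mm behind the grasp point. The pads swing forward as they close: fully open they stand 13 mm farther back than shut.
Start: joints at [57.674, 17.928, 85.812, -0, 76.261, -12.8], TCP at [0.175, 0.495, 0.231] pointing down, gripper open.
Joint ranges: [-168.41, 168.41], [-55.51, 124.54], [10.69, 146.95], [-70.63, 250.63], [1, 178], [-165.06, 165.06]. Speed limits (degrees/s): [136.94, 136.94, 172.46, 180, 180, 180].

INTERFACE

Orientations are given as a 3x3 rotation matrix whose columns are the frame's x, y, z axes.
In Python, from workcell import monitor, viewer, ticket, bot gives the robot as it stands.
- The arm moves only by the tool carry_out, never from a script. Its argument "increments" is one flat list of numbers, 7 for each row, row after row: the shift along the tool's x, y, z in mm, then the turn, a rotation vector about the tool's x, y, z in rad, then the closure, from -1 (fully open) to 1 (shut). A call has exactly 10 rows; each row is the pose to reach, as a shift and turn from the pose measured when the call began, along the tool's axes at that moment; what a row does not reach only later rows make up. A row lasts 1/12 s, in which the tool goes at most 41.7 mm and 7.16 degrees, less where a joint would pass 70% of its speed; a pose out of reach is approached as far as the arm can. A call with a gripper value outside its range is refused whole. The fingers move at their own pace and stop on an object; "squeeze" is the grip in N (left out, the last holds). Time passes only in rows, so rows that repeat a pose let the fingers close, or fill a call up. It gives the time, the measured TCP pose, the force and the opening at its end, in the units of the state.
- monitor.observe(): the state, without advancing time (a new reading comes with each control period).
- viewer.read_camera(name): name is "scene" or "top" or "wrist"; returns a dict with "image" (384x512x3 uint8, red, green, blue), "z_map" (384x512 float32, m along the optical axis (not along the pixel's ray), 0 where there is no reading), "fx", "fy", "cx", "cy" (pixels), "k1" (the pictures are not rectified: a ray, as slopes to the right and down, at radius r is drawn at 1 + k1 r^2 times it, then the intrinsics apply), "R" (3x3) and "t" (3): a world point X has camera coordinates R X + t. Camera axes: x right, y down, z forward; pixel columns grow to the right and rows downward; lengths in m; the calibration is good to about 2 mm. A picture is of the moment at which its call begins.
- ticket.job_done(): hands the job in, once; it reports no verdict.
The state is a dict: "time_s": time; "q": joint angles; "joint_velocities": joint speeds; "effort": joint torques, N m; "tool_pos": TCP position; "eef_rot": TCP orientation; "contact_force": force on the tool from outside, world axes, zero at the start; "torque": the same for the moment, N m; "gripper_width": opening from 0.0 (shut) to 1.0 (fully open).
Only numpy, scipy, OpenCV 4.12 (cv2) and the standard library are available. Lean on these libraries where they do the work, as an engineer would, in place of code of your own. Each camera call takes 0.05 s, during which the arm holds its last target.

TASK

A tan mounted specimen is stuck in the dark mould sleeve on the knock-out stand. Take the blue-handled drift rod from its holder, dip its steel tip well into the open white release-agent pot, then push the rod down through the sleeve until the specimen drops out underneath onto the stand's black pad. Put the rod back upright in its holder, collar resting on the block, and leave everything else standing where it is.

Things in the scene. Friction and masses are not known exactly. Their poses are not given: they have to be found in the camera images.
- stand: knock-out stand fixed to the worktop, origin at its underside centre: 96 x 96 mm base and top plate (36 to 44 mm high, clamps to 54) on four posts. A dark upright mould sleeve, 54 mm outside, stands on it from 44 to 82 mm, over a hole of the same 36 mm bore. Below lies a black pad, top at 12 mm, in a low rim of 60 mm inside diameter
- bore_mouth (a point): centre of the sleeve's upper mouth, 82 mm above the worktop; z = the vertical bore axis. Bore 36 mm diameter, open below. Four white sprung grippers (52 to 66 mm above the worktop) hold the specimen by friction; pushing takes about 5 to 15 N; empty, they leave 28 mm between them. The specimen comes free when its top is below 52 mm
- specimen_mid (a point): centre of the tan cylindrical specimen (30 mm diameter, 18 mm high, 31 g), half-way up. At the start it sits in the bore, upright and central, its top 14 mm below the sleeve's mouth
- holder: dark grey holder block for the rod, 60 x 60 x 50 mm high, fixed to the worktop; origin at the centre of its underside. A vertical through hole of 24 mm diameter at its centre, chamfered 3 mm at the top
- holder_mouth (a point): centre of the hole's mouth, on the top face of the holder, 50 mm above the worktop
- rod_grip (a point): mid-height of the blue handle (24 mm diameter, 64 mm long) of the drift rod, 86 mm above the tip. The rod is round about its z axis (up from the tip), 116 mm long, about 0.16 kg. Brass collar under the handle: 46 mm diameter, 8 mm thick, underside 44 mm above the tip. At the start it stands upright in the holder, collar on the block
- rod_tip (a point): centre of the rod's flat steel tip; the shank is 18 mm diameter, 44 mm long from tip to collar. In the holder the tip hangs 6 mm above the worktop; with the collar on the sleeve's mouth it is 44 mm below that mouth
- pot: open white release-agent pot (nothing modelled inside), loose on the worktop, origin at its underside centre; 45 mm high, 68 mm outside diameter at the mouth, narrower at the foot, wall 4 mm, inner floor about 5 mm up; 0.3 kg. A dip counts when the rod's tip is at least 10 mm below the rim, inside the pot
- dryer: obstacle, fixed: white specimen dryer with an open sloping front, about 295 mm in x, 292 mm in y, 168 mm high, yaw 0; origin at the centre of its underside. Its front face (toward the robot) is 147 mm before the origin, its side walls reach nearly to the front; carry things round in front of it or over it
- jar: bystander: clear jar with a black lid, 72 mm wide, 91 mm high; origin at the centre of its underside
- specimen_green: bystander: green mounted specimen, 38 mm diameter, 22 mm high; origin at the centre of its underside

How it is judged:
By the outcome, as a careful person would: the job done as asked, in the order asked, and still so for the second after the job is handed in, with the robot touching nothing.
It also fails if it takes over 58 s, if anything falls off the work surface, if the arm or the gripper's body presses on something with over 40 N, if the wrist force passes 120 N, or if a joint passes its speed limit or range.

## Working session

There is one attempt and no reset: what is moved stays moved. The work goes in short steps, Python scripts to look and compute and a tool call to move; the robot and the scene stay as the last step left them, time stands still between calls to the robot, and variables do not carry over. Pictures are saved under pics/ and viewed, and the job is handed in when it is done.

Besides the shell and the picture viewer there is one more tool, called after "Call:" as a command line: name --argument value ..., lists and objects as JSON in quotes. carry_out: Moves the arm, as the interface text tells. Its arguments: {"type":"object","properties":{"increments":{"type":"array"},"squeeze":{"type":"number"}},"required":["increments"]}

```bash
ls; mkdir -p pics; cat > h.py <<'E'
import numpy as np,cv2,pickle
from workcell import monitor, viewer, ticket, bot
def snap(name,fn):
    c=viewer.read_camera(name); cv2.imwrite('pics/%s.png'%fn,cv2.cvtColor(c['image'],cv2.COLOR_RGB2BGR)); pickle.dump(c,open('pics/%s.pkl'%fn,'wb')); return c
def load(fn): return pickle.load(open('pics/%s.pkl'%fn,'rb'))
def ray(c,u,v):
    xd=(u-c['cx'])/c['fx'];yd=(v-c['cy'])/c['fy'];s=1.
    for _ in range(30):
        r2=(xd*xd+yd*yd)/s**2; s=1+c['k1']*r2
    R=np.array(c['R']);t=np.array(c['t'])
    return -R.T@t, R.T@np.array([xd/s,yd/s,1.])
def onz(c,u,v,z):
    o,d=ray(c,u,v); return o+d*(z-o[2])/d[2]
def depthmap(c):
    H,W=c['z_map'].shape; u,v=np.meshgrid(np.arange(W),np.arange(H))
    xd=(u-c['cx'])/c['fx'];yd=(v-c['cy'])/c['fy'];s=np.ones_like(xd)
    for _ in range(30): s=1+c['k1']*(xd*xd+yd*yd)/s**2
    z=c['z_map']; P=np.stack([xd/s*z,yd/s*z,z],-1)-np.array(c['t'])
    P=P@np.array(c['R']); P[z==0]=np.nan; return P
E
python3 - <<'E'
from h import *
for n in ['scene','top','wrist']:
    c=snap(n,n+'0'); print(n,c['fx'],c['k1'],(-np.array(c['R']).T@c['t']).round(3))
s=monitor.observe(); print(s, bot.hold_point_z)
print([a for a in dir(bot) if a[0]!='_'])
E
```

```text
pics
scene 407.5048419655979 -0.03509076625390931 [ 0.145 -0.54   0.792]
top 462.05860132511185 0.02981636093631891 [ 0.368 -0.125  1.284]
wrist 277.1987736030568 -0.0196135905127365 [0.104 0.52  0.374]
{'time_s': 0.15, 'q': array([ 5.76729176e+01,  1.79530018e+01,  8.58431060e+01,  1.20161401e-03,
        7.62611813e+01, -1.27997208e+01]), 'joint_velocities': array([ 0.11442082, -0.18009544, -0.12055143,  0.02515671,  0.07459926,
        0.01102443]), 'effort': array([ 3.96421374e-04, -4.12370539e+01, -2.59796369e+01, -2.72437992e-04,
        3.26273068e-03, -8.70169941e-06]), 'tool_pos': array([0.17538667, 0.49463794, 0.23086425]), 'eef_rot': array([[ 3.34261415e-01,  9.42480240e-01, -5.51904283e-04],
       [ 9.42479902e-01, -3.34261783e-01, -8.34016977e-04],
       [-9.70525030e-04, -2.41379000e-04, -9.99999500e-01]]), 'contact_force': array([ 0.46329214, -0.19163135, -0.53709651]), 'torque': array([-0.01042513, -0.06055552,  0.03029324]), 'gripper_width': 1.002298215680155} 0.0187
['IKError', 'hold_point_z']
```

View pics/scene0.png

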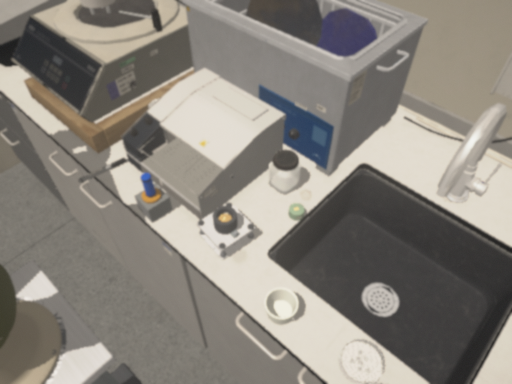

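View pics/top0.png

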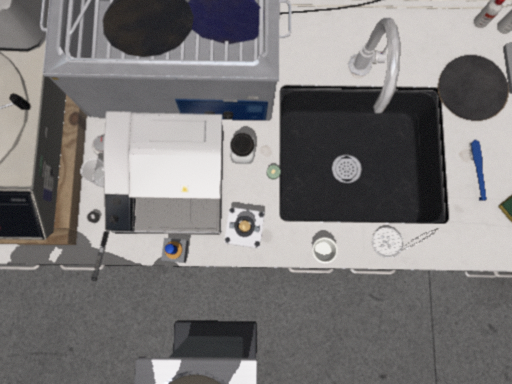

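View pics/wrist0.png

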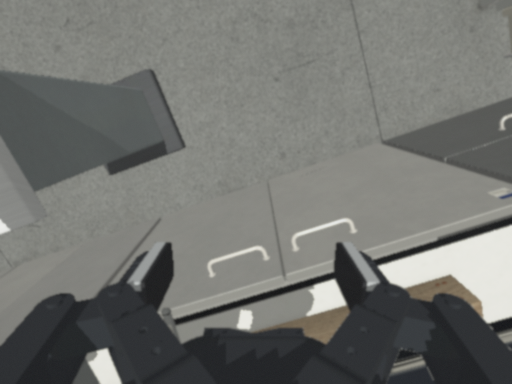

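The scene and top views show the rod in its holder (top ~173,249), the stand (244,227), the pot (323,249), the jar (243,147) and the green specimen (273,171). I'll enlarge and measure.

```bash
python3 - <<'E'
from h import *
c=load('top0'); im=cv2.cvtColor(c['image'],cv2.COLOR_RGB2BGR)
cv2.imwrite('pics/topz.png',cv2.resize(im[190:280,150:350],None,fx=4,fy=4,interpolation=cv2.INTER_CUBIC))
s=load('scene0'); im2=cv2.cvtColor(s['image'],cv2.COLOR_RGB2BGR)
cv2.imwrite('pics/scz.png',cv2.resize(im2[150:340,120:320],None,fx=3,fy=3,interpolation=cv2.INTER_CUBIC))
for n,c in (('top',c),('scene',s)):
  P=depthmap(c)
  hsv=cv2.cvtColor(c['image'],cv2.COLOR_RGB2HSV); 
  m=cv2.inRange(hsv,(105,150,60),(130,255,255)); 
  k,l,st,ce=cv2.connectedComponentsWithStats(m)
  for i in range(1,k):
    if st[i][4]>15: p=P[l==i]; print(n,'blue',ce[i].round(1),st[i],np.nanmedian(p,0).round(3),np.nanmax(p[:,2]).round(3))
P=depthmap(load('top0'))
for nm,u,v in (('rod',173,249),('sleeve',244,227),('pot',323,243)):
  print(nm,P[v,u]); Q=P[v-25:v+25,u-25:u+25].reshape(-1,3)
  print(np.histogram(Q[:,2],bins=np.arange(-.01,.15,.01))[0])
c=load('top0')
# pot rim
Q=P[230:270,303:343]; 
E
```

```text
top blue [182.3 103.2] [177 100  16  11  46] [0.8   0.046 0.165] 0.179
top blue [245.2 109.4] [220 101  47  18 492] [ 0.799 -0.117  0.121] 0.178
top blue [478.5 165.8] [472 141  14  59 316] [ 0.689 -0.774  0.025] 0.033
top blue [170.4 248.5] [165 244  12   9  77] [0.432 0.062 0.122] 0.128
scene blue [145.5 176.6] [142 174   8   6  32] [0.431 0.061 0.121] 0.123
rod [0.42947871 0.05463353 0.12060887]
[396 638  20  47  31 146 538 145   6   5   6  52  20  62   0]
sleeve [ 0.4925164 -0.1212157  0.069004 ]
[400 734  16   6  36 849  78 114  76 152   1  13   8   6   5]
pot [ 0.45872991 -0.33997757  0.00279399]
[ 682 1375   46   31   50  129    5    0    0    0    0    0    0    0
    0]
```

```bash
ls pics
```

```text
scene0.pkl
scene0.png
scz.png
top0.pkl
top0.png
topz.png
wrist0.pkl
wrist0.png
```

View pics/topz.png

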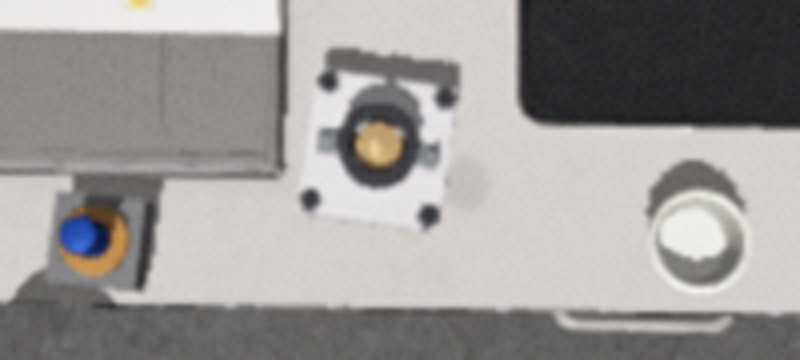

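View pics/scz.png

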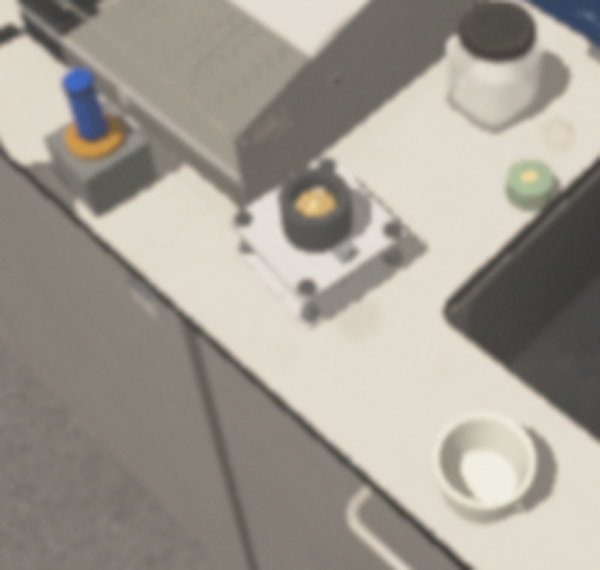

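```bash
cat >> h.py <<'E'
from scipy.optimize import least_squares
def circ(P,r):
    f=lambda x:np.hypot(P[:,0]-x[0],P[:,1]-x[1])-r
    s=least_squares(f,P[:,:2].mean(0),loss='soft_l1',f_scale=.001); return s.x.round(4),np.sqrt(np.mean(f(s.x)**2)).round(4)
def masks(c,lo,hi,box,z,r,hull=True,tag=''):
    u0,v0,u1,v1=box; hsv=cv2.cvtColor(c['image'],cv2.COLOR_RGB2HSV)[v0:v1,u0:u1]
    hsv=cv2.resize(hsv,None,fx=4,fy=4,interpolation=cv2.INTER_NEAREST) if 0 else cv2.cvtColor(cv2.resize(c['image'][v0:v1,u0:u1],None,fx=4,fy=4,interpolation=cv2.INTER_CUBIC),cv2.COLOR_RGB2HSV)
    m=cv2.inRange(hsv,lo,hi); cs=cv2.findContours(m,cv2.RETR_EXTERNAL,cv2.CHAIN_APPROX_NONE)[0]
    k=max(cs,key=cv2.contourArea)
    if hull: k=cv2.convexHull(k)
    k=k[:,0,:]
    W=np.array([onz(c,(a+.5)/4-.5+u0,(b+.5)/4-.5+v0,z) for a,b in k])
    print(tag,circ(W,r), 'n',len(k),'bbox',k.min(0)/4+[u0,v0],k.max(0)/4+[u0,v0]); return W
E
python3 - <<'E'
from h import *
t=load('top0');s=load('scene0')
masks(t,(8,110,80),(25,255,255),(155,235,195,268),.058,.023,tag='collar top')
masks(s,(8,110,80),(25,255,255),(130,165,175,215),.058,.023,tag='collar scene')
masks(t,(105,110,40),(130,255,255),(155,235,195,268),.122,.012,tag='blue top')
masks(s,(105,110,40),(130,255,255),(130,165,175,215),.122,.012,tag='blue scene')
masks(t,(12,70,100),(25,255,255),(228,212,262,242),.068,.015,tag='tan top')
masks(s,(12,70,100),(25,255,255),(210,200,245,240),.068,.015,tag='tan scene')
masks(t,(0,0,0),(180,255,85),(233,213,260,238),.082,.027,tag='sleeve top')
masks(s,(0,0,0),(180,255,85),(210,205,240,233),.082,.027,tag='sleeve scene')
masks(t,(0,0,195),(180,60,255),(308,234,342,266),.045,.034,tag='pot top')
for nm,c,b in(('t',t,(235,215,255,240)),('t',t,(305,232,342,266)),('s',s,(262,284,304,326))):
  P=depthmap(c)[b[1]:b[3],b[0]:b[2]].reshape(-1,3)
  zz=P[:,2]; Q=P[(zz>(.074 if b[0]==235 else .038))&(zz<.09)]; print(nm,len(Q),Q.mean(0),(Q.min(0)+Q.max(0))/2,Q.max(0)-Q.min(0))
P=depthmap(t); Q=P[115:235,100:230].reshape(-1,3); Q=Q[Q[:,2]>.03]
print('dryer',Q.min(0),Q.max(0)); 
for x in np.arange(.44,.6,.02):
  q=Q[(abs(Q[:,0]-x)<.01)]; print(x.round(2),len(q),q[:,2].min().round(3) if len(q) else 0,q[:,2].max().round(3) if len(q) else 0)
E
```

```text
collar top (array([0.4316, 0.0646]), np.float64(0.0009)) n 31 bbox [165.75 241.5 ] [181.75 258.25]
collar scene (array([0.4301, 0.0615]), np.float64(0.0012)) n 27 bbox [141.75 190.25] [160.75 202.5 ]
blue top (array([0.431 , 0.0614]), np.float64(0.0019)) n 26 bbox [165.   244.25] [176.5  253.25]
blue scene (array([0.4267, 0.0529]), np.float64(0.0218)) n 18 bbox [141.75 173.25] [153.25 195.  ]
tan top (array([ 0.4962, -0.1217]), np.float64(0.0006)) n 25 bbox [238.5  220.25] [250.5 231.5]
tan scene (array([ 0.4974, -0.1194]), np.float64(0.001)) n 25 bbox [218.25 213.25] [232.   222.25]
sleeve top (array([ 0.4956, -0.1216]), np.float64(0.001)) n 34 bbox [234.75 216.  ] [254.5 236. ]
sleeve scene (array([ 0.4818, -0.1335]), np.float64(0.0039)) n 16 bbox [227.   220.75] [236. 231.]
pot top (array([ 0.4386, -0.3366]), np.float64(0.0275)) n 4 bbox [308. 234.] [341.75 265.75]
t 184 [ 0.49489836 -0.12151937  0.08191231] [ 0.49446466 -0.12240754  0.08078111] [0.05223227 0.04977499 0.01338468]
t 144 [ 0.437347   -0.33882659  0.04465497] [ 0.43735422 -0.3354181   0.04471266] [0.063649   0.06456739 0.0131033 ]
s 254 [ 0.43815678 -0.33549087  0.04330763] [ 0.43717715 -0.33701393  0.04277047] [0.0649524  0.06590232 0.00952162]
dryer [ 0.4741245  -0.08127229  0.03006619] [0.80447194 0.28827441 0.17620514]
0.44 0 0 0
0.46 0 0 0
0.48 755 0.031 0.117
0.5 912 0.042 0.135
0.52 905 0.042 0.129
0.54 905 0.032 0.149
0.56 1292 0.03 0.145
0.58 978 0.035 0.152
```

```bash
cat >> h.py <<'E'
from scipy.spatial.transform import Rotation as Ro
RG=np.array([[0,1,0],[1,0,0],[0,0,-1.]])  # tool x = world y, y = world x
def go(p,R=RG,st=None):
    s=st or monitor.observe(); E=s['eef_rot']; d=E.T@(np.array(p)-s['tool_pos'])*1000; rv=Ro.from_matrix(E.T@R).as_rotvec()
    print('t',round(s['time_s'],2),'at',s['tool_pos'].round(4),'F',s['contact_force'].round(1),'w',round(s['gripper_width'],3)); print(' shift',d.round(1),'rot',rv.round(4),'rows>=',(np.linalg.norm(d)/41.7).round(1))
def proj(c,X):
    p=np.array(c['R'])@X+c['t']; x,y=p[0]/p[2],p[1]/p[2]; k=1+c['k1']*(x*x+y*y); return c['cx']+c['fx']*x*k,c['cy']+c['fy']*y*k
E
python3 - <<'E'
from h import *
c=load('wrist0'); s=monitor.observe(); E=s['eef_rot']; Rt=np.array(c['R'])@E # cam from tool
print(Rt.round(3)); tc=np.array(c['R'])@s['tool_pos']+c['t']; print(tc)
for p in ([.431,.063,.231],[.40,.063,.231],[.38,.063,.24],[.36,.063,.26],[.35,.063,.3]):
  cc=dict(c); cc['R']=Rt@RG.T; cc['t']=tc-cc['R']@np.array(p)
  print(p,[np.round(proj(cc,np.array(X))) for X in ([.431,.063,.122],[.431,.063,.058])])
for p in ([.431,.063,.231],[.38,.063,.24]): go(p)
E
```

```text
[[ 1.     0.001  0.001]
 [-0.001  0.954 -0.299]
 [-0.001  0.299  0.954]]
[-0.00016911  0.02935986  0.15878061]
[0.431, 0.063, 0.231] [array([253., 188.]), array([253., 173.])]
[0.4, 0.063, 0.231] [array([253., 219.]), array([253., 198.])]
[0.38, 0.063, 0.24] [array([253., 233.]), array([253., 211.])]
[0.36, 0.063, 0.26] [array([253., 241.]), array([253., 219.])]
[0.35, 0.063, 0.3] [array([253., 234.]), array([253., 215.])]
t 0.15 at [0.1754 0.4946 0.2309] F [ 0.5 -0.2 -0.5] w 1.002
 shift [-3.214e+02  3.852e+02  1.000e-01] rot [-0.0004  0.0009 -0.3408] rows>= 12.0
t 0.15 at [0.1754 0.4946 0.2309] F [ 0.5 -0.2 -0.5] w 1.002
 shift [-338.4  337.1   -8.9] rot [-0.0004  0.0009 -0.3408] rows>= 11.5
```

Call:
carry_out --increments '[-26,31,0,0,0,-0.04,-1,-52,62,0,0,0,-0.08,-1,-78,93,0,0,0,-0.12,-1,-104,124,0,0,0,-0.16,-1,-130,155,0,0,0,-0.2,-1,-156,186,0,0,0,-0.24,-1,-182,217,0,0,0,-0.28,-1,-208,248,0,0,0,-0.32,-1,-234,280,0,0,0,-0.34,-1,-260,312,0,0,0,-0.34,-1]' --squeeze 90

```text
time_s: 0.98
tool_pos: [0.383, 0.1434, 0.2311]
eef_rot: [[-0.0, 1.0, -0.0], [1.0, 0.0, -0.001], [-0.001, -0.0, -1.0]]
contact_force: [1.3, 1.4, 0.8]
gripper_width: 1.002
```

```bash
python3 - <<'E'
from h import *
go([.431,.063,.20])
E
```

```text
t 0.98 at [0.383  0.1434 0.2311] F [1.3 1.4 0.8] w 1.002
 shift [-80.4  48.   31.2] rot [-0.0002  0.0007  0.0004] rows>= 2.4
```

Call:
carry_out --increments '[-27,16,10,0,0,0,-1,-54,32,20,0,0,0,-1,-80,48,31,0,0,0,-1,-80,48,31,0,0,0,-1,-80,48,31,0,0,0,-1,-80,48,31,0,0,0,-1,-80,48,31,0,0,0,-1,-80,48,31,0,0,0,-1,-80,48,31,0,0,0,-1,-80,48,31,0,0,0,-1]'

```text
time_s: 1.82
tool_pos: [0.4309, 0.0639, 0.2004]
eef_rot: [[-0.001, 1.0, 0.0], [1.0, 0.001, -0.001], [-0.001, 0.0, -1.0]]
contact_force: [-1.1, -0.2, -0.1]
gripper_width: 1.001
```

```bash
python3 - <<'E'
from h import *
c=snap('wrist','w1')
masks(c,(105,110,40),(130,255,255),(180,80,330,300),.122,.012,tag='blue')
masks(c,(8,110,80),(25,255,255),(180,80,330,300),.058,.023,tag='collar')
go([.431,.063,.1])
E
```

```text
blue (array([0.4239, 0.065 ]), np.float64(0.0039)) n 44 bbox [241.5 172. ] [268.25 211.25]
collar (array([0.4325, 0.0646]), np.float64(0.0012)) n 38 bbox [234.5  159.75] [275.   193.25]
t 1.87 at [0.4309 0.0638 0.2004] F [-0.3  0.6  0.5] w 0.998
 shift [-7.000e-01  1.000e-01  1.004e+02] rot [0.0001 0.0008 0.0011] rows>= 2.4
```

View pics/w1.png

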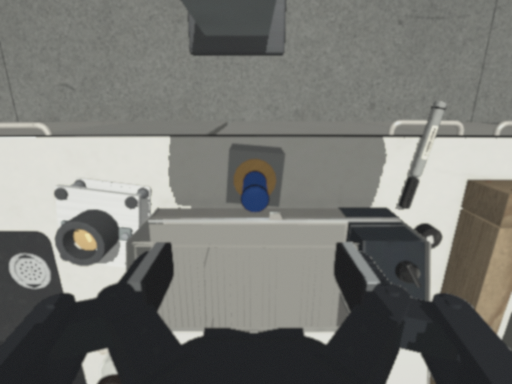

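Call:
carry_out --increments '[0,0,25,0,0,0,-1,0,1,50,0,0,0,-1,0,1,75,0,0,0,-1,0,1,100,0,0,0,-1,0,1,122,0,0,0,-1,0,1,122,0,0,0,-1,0,1,122,0,0,0,1,0,1,122,0,0,0,1,0,1,122,0,0,0,1,0,1,122,0,0,0,1]' --squeeze 60

```text
time_s: 2.7
tool_pos: [0.4326, 0.0637, 0.0795]
eef_rot: [[-0.001, 1.0, 0.002], [1.0, 0.001, -0.001], [-0.001, 0.002, -1.0]]
contact_force: [-0.2, -1.3, -0.4]
gripper_width: 0.45
```

Call:
carry_out --increments '[0,0,0,0,0,0,1,0,0,0,0,0,0,1,0,0,0,0,0,0,1,0,0,0,0,0,0,1,0,0,0,0,0,0,1,0,0,0,0,0,0,1,0,0,0,0,0,0,1,0,0,0,0,0,0,1,0,0,0,0,0,0,1,0,0,0,0,0,0,1]' --squeeze 60

```text
time_s: 3.53
tool_pos: [0.4331, 0.0637, 0.0803]
eef_rot: [[-0.001, 1.0, 0.004], [1.0, 0.001, -0.001], [-0.001, 0.004, -1.0]]
contact_force: [-1.8, 1.3, 7.7]
gripper_width: 0.265
```

```bash
python3 - <<'E'
from h import *
c=snap('scene','s2')
im=cv2.cvtColor(c['image'],cv2.COLOR_RGB2BGR)
cv2.imwrite('pics/s2z.png',cv2.resize(im[120:280,100:260],None,fx=4,fy=4,interpolation=cv2.INTER_CUBIC)[:600])
go([.431,.063,.2]); print(monitor.observe()['torque'])
E
```

```text
t 3.58 at [0.4331 0.0636 0.0803] F [-0.8  1.4  7. ] w 0.266
 shift [  -0.8   -1.6 -119.7] rot [0.0039 0.0012 0.0013] rows>= 2.9
[0.0378955  0.24070732 0.00545766]
```

View pics/s2z.png

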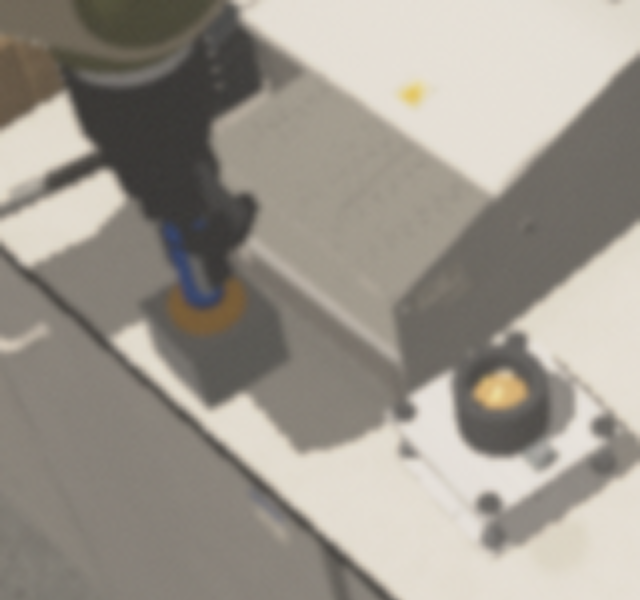

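Call:
carry_out --increments '[0,0,0,0,0,0,1,0,0,-8,0,0,0,1,0,0,-18,0,0,0,1,0,0,-30,0,0,0,1,0,0,-50,0,0,0,1,0,0,-75,0,0,0,1,0,0,-100,0,0,0,1,0,0,-125,0,0,0,1,0,0,-140,0,0,0,1,0,0,-140,0,0,0,1]' --squeeze 90

```text
time_s: 4.42
tool_pos: [0.4336, 0.0637, 0.2235]
eef_rot: [[-0.001, 1.0, 0.01], [1.0, 0.001, -0.002], [-0.002, 0.01, -1.0]]
contact_force: [1.1, 0.4, -1.4]
gripper_width: 0.26
```

```bash
python3 - <<'E'
from h import *
for n in('scene','top'):
  c=snap(n,n+'3')
  im=cv2.cvtColor(c['image'],cv2.COLOR_RGB2BGR)
  a=(120,100) if n=='scene' else (190,130)
  cv2.imwrite('pics/%s3z.png'%n,cv2.resize(im[a[0]:a[0]+110,a[1]:a[1]+150],None,fx=5,fy=5,interpolation=cv2.INTER_CUBIC))
go([.4375,-.3365,.2])
E
```

```text
t 4.52 at [0.4323 0.0638 0.22  ] F [ 0.1  0.1 -1.5] w 0.259
 shift [-400.3    4.7   20.5] rot [0.0038 0.0012 0.0012] rows>= 9.6
```

View pics/scene3z.png

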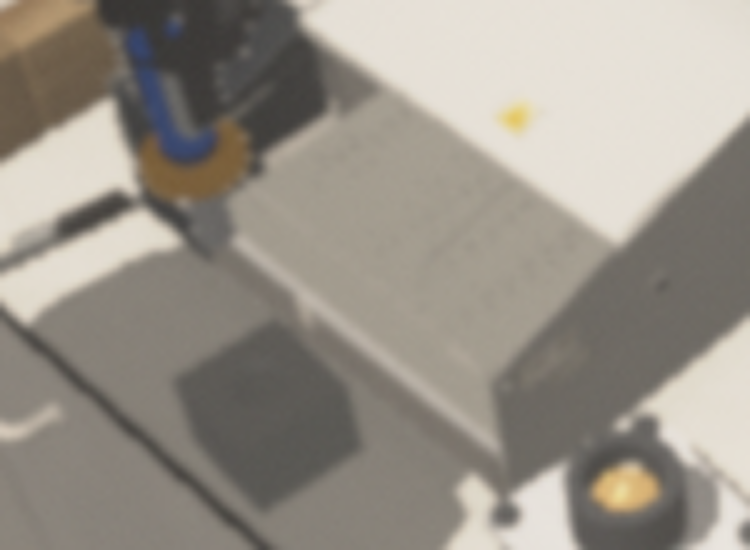

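View pics/top3z.png

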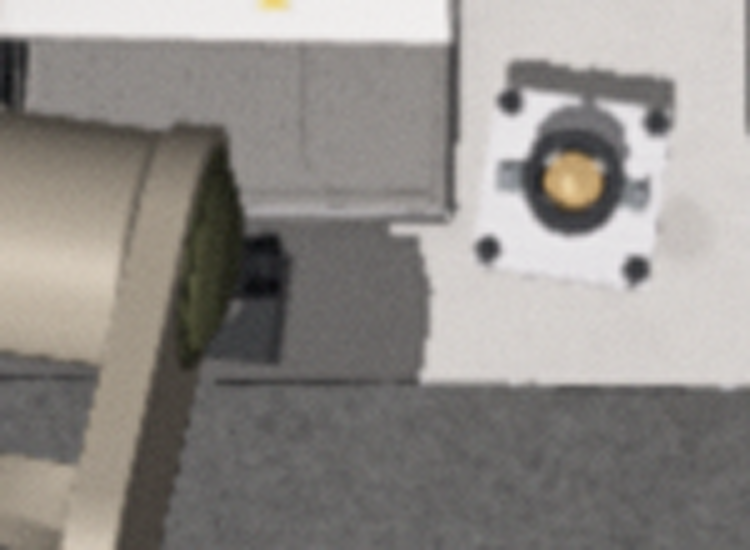

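Call:
carry_out --increments '[-20,0,0,0,0,0,1,-60,0,0,0,0,0,1,-100,0,0,0,0,0,1,-140,1,0,0,0,0,1,-180,2,0,0,0,0,1,-220,3,0,0,0,0,1,-260,4,0,0,0,0,1,-300,4,5,0,0,0,1,-340,4,10,0,0,0,1,-375,5,20,0.004,0,0,1]'

```text
time_s: 5.35
tool_pos: [0.4369, -0.3135, 0.1992]
eef_rot: [[-0.0, 1.0, -0.001], [1.0, 0.0, -0.0], [-0.0, -0.001, -1.0]]
contact_force: [0.5, 0.2, -1.3]
gripper_width: 0.262
```

Call:
carry_out --increments '[-15,0,0,0,0,0,1,-30,0,0,0,0,0,1,-30,0,0,0,0,0,1,-30,0,0,0,0,0,1,-30,0,0,0,0,0,1,-30,0,0,0,0,0,1,-30,0,0,0,0,0,1,-30,0,0,0,0,0,1,-30,0,0,0,0,0,1,-30,0,0,0,0,0,1]'

```text
time_s: 6.18
tool_pos: [0.437, -0.3433, 0.1992]
eef_rot: [[-0.0, 1.0, -0.001], [1.0, 0.0, -0.0], [-0.0, -0.001, -1.0]]
contact_force: [-0.3, -0.3, -1.7]
gripper_width: 0.257
```

```bash
python3 - <<'E'
from h import *
for n in('scene','wrist'):
  c=snap(n,n+'4')
c=load('scene4');im=cv2.cvtColor(c['image'],cv2.COLOR_RGB2BGR)
cv2.imwrite('pics/scene4z.png',cv2.resize(im[210:350,200:360],None,fx=4,fy=4,interpolation=cv2.INTER_CUBIC))
go([.4375,-.3365,.1])
E
```

```text
t 6.28 at [ 0.437  -0.3434  0.1992] F [-0.4 -0.4 -1.1] w 0.258
 shift [ 7.   0.6 99.2] rot [-0.0011  0.0004  0.0003] rows>= 2.4
```

View pics/scene4z.png

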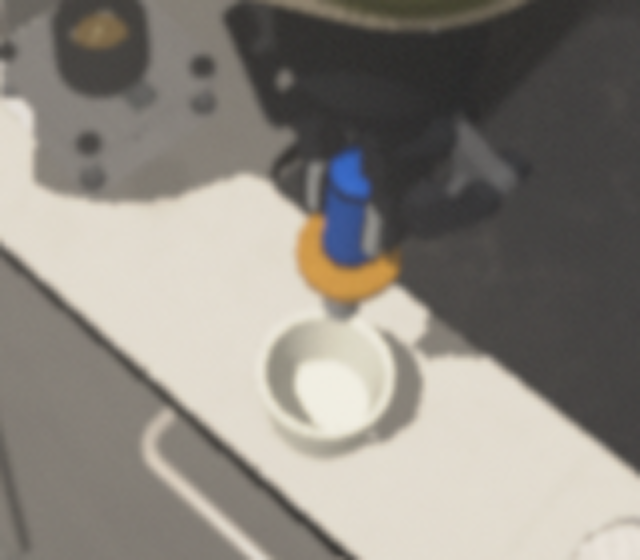

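View pics/wrist4.png

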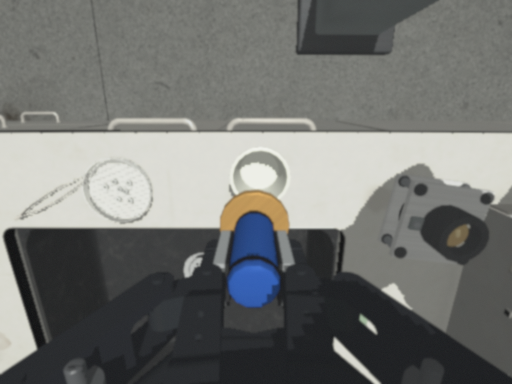

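```bash
python3 - <<'E'
from h import *
c=load('wrist4');s=load('scene4')
masks(c,(8,110,80),(25,255,255),(200,170,310,250),.1992-.022,.023,tag='collar w')
masks(s,(8,110,80),(25,255,255),(260,240,310,300),.1992-.022,.023,tag='collar s')
masks(c,(8,70,60),(25,255,255),(430,200,490,270),.068,.015,tag='tan w')
P=depthmap(c)
Q=P[140:200,222:300].reshape(-1,3); Q=Q[(Q[:,2]>.04)&(Q[:,2]<.052)]; print(len(Q),(Q.min(0)+Q.max(0))/2,np.ptp(Q,0), circ(Q,.033))
P=depthmap(s); Q=P[284:326,258:304].reshape(-1,3); Q=Q[(Q[:,2]>.04)&(Q[:,2]<.052)]; print(len(Q),(Q.min(0)+Q.max(0))/2,np.ptp(Q,0), circ(Q,.033))
E
```

```text
collar w (array([ 0.4358, -0.3435]), np.float64(0.0015)) n 40 bbox [220.25 191.25] [288.25 231.  ]
collar s (array([ 0.4341, -0.3446]), np.float64(0.0012)) n 30 bbox [274.5 263.5] [299.75 285.25]
tan w (array([ 0.5005, -0.1147]), np.float64(0.0043)) n 30 bbox [447.5  224.75] [468.5  246.25]
548 [ 0.43313507 -0.33638368  0.04348423] [0.05783742 0.06656844 0.00685756] (array([ 0.4387, -0.3369]), np.float64(0.0021))
212 [ 0.4370632  -0.33687492  0.04378711] [0.06536234 0.06639589 0.00742051] (array([ 0.4375, -0.3369]), np.float64(0.0023))
```

Call:
carry_out --increments '[7,2,0,0,0,0,1,7,2,20,0,0,0,1,7,2,40,0,0,0,1,7,2,60,0,0,0,1,7,2,80,0,0,0,1,7,2,95,0,0,0,1,7,2,103,0,0,0,1,7,2,103,0,0,0,1,7,2,103,0,0,0,1,7,2,103,0,0,0,1]'

```text
time_s: 7.12
tool_pos: [0.4393, -0.3368, 0.0973]
eef_rot: [[-0.0, 1.0, 0.0], [1.0, 0.0, -0.002], [-0.002, 0.0, -1.0]]
contact_force: [0.4, -0.4, -0.3]
gripper_width: 0.26
```

```bash
python3 - <<'E'
from h import *
c=snap('scene','scene5');im=cv2.cvtColor(c['image'],cv2.COLOR_RGB2BGR)
cv2.imwrite('pics/scene5z.png',cv2.resize(im[230:350,210:350],None,fx=5,fy=5,interpolation=cv2.INTER_CUBIC))
go([.497,-.1205,.24])
E
```

```text
t 7.17 at [ 0.4393 -0.3368  0.0973] F [ 0.5 -0.4 -0.6] w 0.255
 shift [ 216.    57.8 -143.1] rot [0.0003 0.0019 0.0003] rows>= 6.4
```

View pics/scene5z.png

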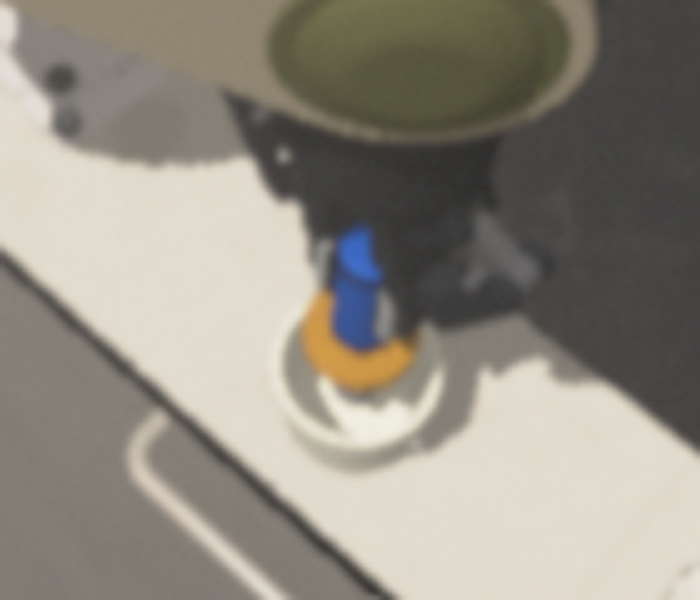

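Call:
carry_out --increments '[0,0,-15,0,0,0,1,0,0,-45,0,0,0,1,0,0,-75,0,0,0,1,0,0,-105,0,0,0,1,20,5,-130,0,0,0,1,55,15,-140,0,0,0,1,92,25,-140,0,0,0,1,130,35,-140,0,0,0,1,168,45,-140,0,0,0,1,200,55,-140,0,0,0,1]'

```text
time_s: 8.0
tool_pos: [0.4944, -0.1342, 0.2381]
eef_rot: [[-0.001, 1.0, 0.002], [1.0, 0.001, -0.003], [-0.003, 0.002, -1.0]]
contact_force: [0.9, 0.5, -0.8]
gripper_width: 0.261
```

```bash
python3 - <<'E'
from h import *
go([.4975,-.1205,.2])
E
```

```text
t 8.0 at [ 0.4944 -0.1342  0.2381] F [ 0.9  0.5 -0.8] w 0.261
 shift [13.8  3.1 38.1] rot [0.002  0.0026 0.0006] rows>= 1.0
```

Call:
carry_out --increments '[14,3,0,0.002,0.002,0,1,14,3,20,0.002,0.002,0,1,14,3,40,0.002,0.002,0,1,14,3,50,0.002,0.002,0,1,14,3,50,0.002,0.002,0,1,14,3,50,0.002,0.002,0,1,14,3,50,0.002,0.002,0,1,14,3,50,0.002,0.002,0,1,14,3,50,0.002,0.002,0,1,14,3,50,0.002,0.002,0,1]'

```text
time_s: 8.83
tool_pos: [0.4977, -0.1205, 0.1886]
eef_rot: [[-0.001, 1.0, 0.001], [1.0, 0.001, -0.001], [-0.001, 0.001, -1.0]]
contact_force: [-0.1, -1.0, -1.9]
gripper_width: 0.262
```

```bash
python3 - <<'E'
from h import *
for n in('scene','wrist','top'): snap(n,n+'6')
c=load('scene6');im=cv2.cvtColor(c['image'],cv2.COLOR_RGB2BGR)
cv2.imwrite('pics/scene6z.png',cv2.resize(im[150:270,170:290],None,fx=5,fy=5,interpolation=cv2.INTER_CUBIC))
z=monitor.observe()['tool_pos'][2]
masks(load('wrist6'),(8,110,80),(25,255,255),(200,170,310,250),z-.022,.023,tag='collar w')
masks(c,(8,110,80),(25,255,255),(200,160,260,213),z-.022,.023,tag='collar s')
go([.4975,-.1205,.12])
E
```

```text
collar w (array([ 0.4957, -0.12  ]), np.float64(0.0022)) n 32 bbox [220.5  189.75] [288.   230.75]
collar s (array([ 0.4931, -0.1236]), np.float64(0.0008)) n 27 bbox [211.25 185.75] [232.25 199.5 ]
t 8.98 at [ 0.4975 -0.1204  0.1883] F [ 0.7  1.3 -1.1] w 0.258
 shift [-0.1 -0.  68.3] rot [0.0002 0.0007 0.0007] rows>= 1.6
```

View pics/scene6z.png

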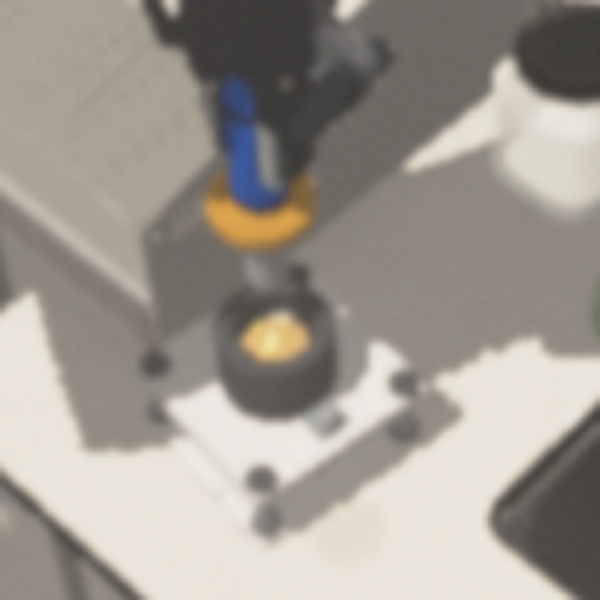

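View pics/wrist6.png

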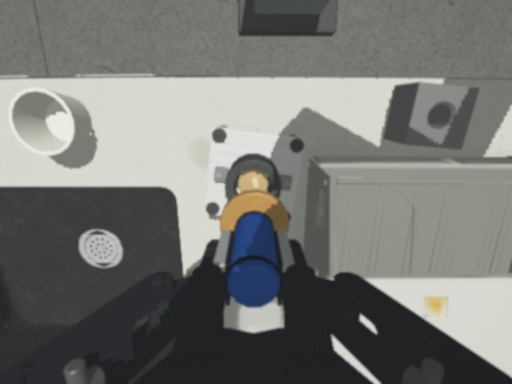

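Call:
carry_out --increments '[0,0,10,0,0,0,1,0,0,20,0,0,0,1,0,0,27,0,0,0,1,0,0,33,0,0,0,1,0,0,38,0,0,0,1,0,0,42,0,0,0,1,0,0,46,0,0,0,1,0,0,49,0,0,0,1,0,0,52,0,0,0,1,0,0,55,0,0,0,1]'

```text
time_s: 9.82
tool_pos: [0.4985, -0.1207, 0.135]
eef_rot: [[-0.001, 1.0, 0.003], [1.0, 0.001, -0.002], [-0.002, 0.003, -1.0]]
contact_force: [-1.5, 2.4, 14.1]
gripper_width: 0.259
```

```bash
python3 - <<'E'
from h import *
go([.4975,-.1205,.112])
c=snap('wrist','w7')
E
```

```text
t 9.82 at [ 0.4985 -0.1207  0.135 ] F [-1.5  2.4 14.1] w 0.259
 shift [ 0.2 -1.1 23. ] rot [0.0034 0.002  0.0007] rows>= 0.6
```

View pics/w7.png

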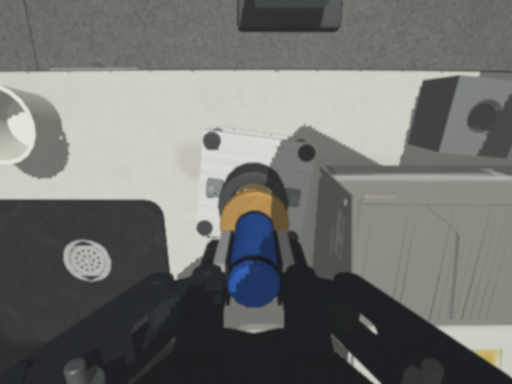

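Pushing at about 14 N, the rod is inside the sleeve (wrist view ~254,190), with the collar still above the mouth. Continuing.

Call:
carry_out --increments '[0,-1,3,0.003,0,0,1,0,-1,6,0.003,0,0,1,0,-1,9,0.003,0,0,1,0,-1,12,0.003,0,0,1,0,-1,15,0.003,0,0,1,0,-1,17,0.003,0,0,1,0,-1,19,0.003,0,0,1,0,-1,21,0.003,0,0,1,0,-1,21,0.003,0,0,1,0,-1,21,0.003,0,0,1]'

```text
time_s: 10.7
tool_pos: [0.4973, -0.1207, 0.1133]
eef_rot: [[-0.001, 1.0, -0.0], [1.0, 0.001, -0.002], [-0.002, -0.0, -1.0]]
contact_force: [-1.1, -0.2, -1.1]
gripper_width: 0.257
```

```bash
python3 - <<'E'
from h import *
go([.4975,-.1205,.112])
c=snap('scene','scene8');im=cv2.cvtColor(c['image'],cv2.COLOR_RGB2BGR)
cv2.imwrite('pics/scene8z.png',cv2.resize(im[150:270,170:290],None,fx=5,fy=5,interpolation=cv2.INTER_CUBIC))
E
```

```text
t 10.7 at [ 0.4973 -0.1207  0.1133] F [-1.1 -0.2 -1.1] w 0.257
 shift [0.2 0.2 1.3] rot [-0.0005  0.0017  0.0007] rows>= 0.0
```

View pics/scene8z.png

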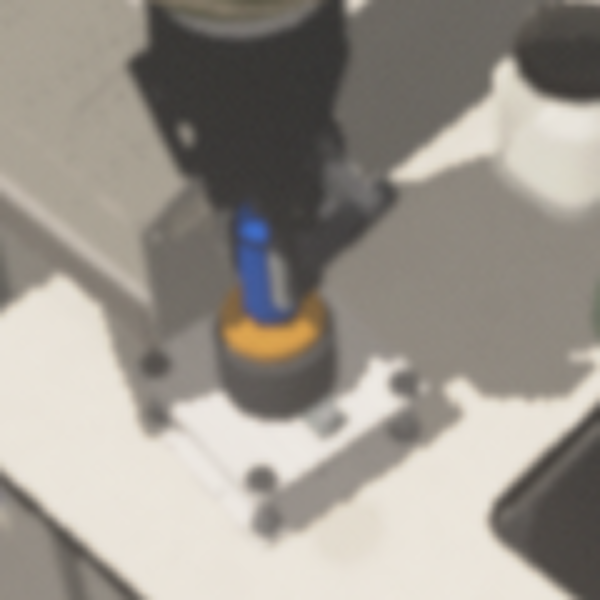

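Call:
carry_out --increments '[0,0,-10,0,0,0,1,0,0,-35,0,0,0,1,0,0,-65,0,0,0,1,0,0,-95,0,0,0,1,0,-10,-120,0,0,0,1,15,-30,-130,0,0,0,1,45,-50,-130,0,0,0,1,80,-65,-130,0,0,0,1,115,-65,-130,0,0,0,1,150,-65,-130,0,0,0,1]'

```text
time_s: 11.58
tool_pos: [0.4315, 0.0308, 0.2445]
eef_rot: [[0.001, 1.0, 0.002], [1.0, -0.001, -0.002], [-0.002, 0.002, -1.0]]
contact_force: [1.2, -0.5, -0.7]
gripper_width: 0.26
```

```bash
python3 - <<'E'
from h import *
c=snap('scene','scene9');im=cv2.cvtColor(c['image'],cv2.COLOR_RGB2BGR)
cv2.imwrite('pics/scene9z.png',cv2.resize(im[110:270,120:280],None,fx=3.7,fy=3.7,interpolation=cv2.INTER_CUBIC))
snap('top','top9')
go([.4325,.0638,.2])
E
```

```text
t 11.68 at [0.4317 0.0331 0.2444] F [-0.3 -0.1 -1.1] w 0.259
 shift [30.7  0.9 44.3] rot [0.0014 0.001  0.0055] rows>= 1.3
```

View pics/scene9z.png

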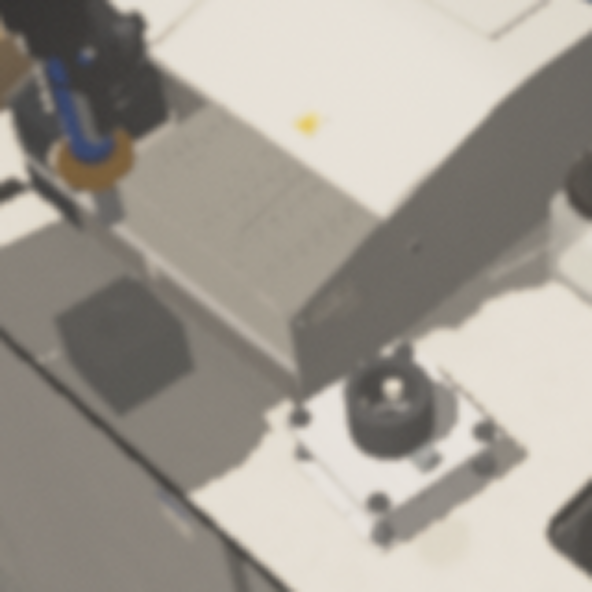

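View pics/top9.png

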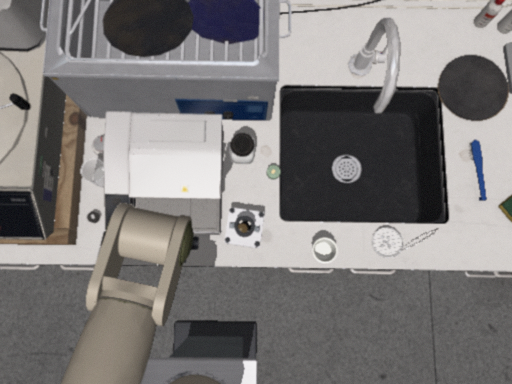

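Call:
carry_out --increments '[20,1,10,0.001,0.001,0.005,1,31,1,25,0.001,0.001,0.005,1,31,1,40,0.001,0.001,0.005,1,31,1,54,0.001,0.001,0.005,1,31,1,64,0.001,0.001,0.005,1,31,1,64,0.001,0.001,0.005,1,31,1,64,0.001,0.001,0.005,1,31,1,64,0.001,0.001,0.005,1,31,1,64,0.001,0.001,0.005,1,31,1,64,0.001,0.001,0.005,1]'

```text
time_s: 12.52
tool_pos: [0.4329, 0.0639, 0.181]
eef_rot: [[-0.0, 1.0, 0.002], [1.0, 0.0, -0.0], [-0.0, 0.002, -1.0]]
contact_force: [0.8, 0.6, -1.6]
gripper_width: 0.258
```

```bash
python3 - <<'E'
from h import *
c=snap('wrist','w10');im=cv2.cvtColor(c['image'],cv2.COLOR_RGB2BGR)
cv2.imwrite('pics/w10z.png',cv2.resize(im[100:250,160:350],None,fx=4,fy=4,interpolation=cv2.INTER_CUBIC))
c=snap('scene','s10');im=cv2.cvtColor(c['image'],cv2.COLOR_RGB2BGR)
cv2.imwrite('pics/s10z.png',cv2.resize(im[130:240,100:210],None,fx=5,fy=5,interpolation=cv2.INTER_CUBIC))
go([.4325,.0638,.2])
E
```

```text
t 12.62 at [0.4328 0.064  0.1808] F [-0.3  0.5 -2.1] w 0.263
 shift [ -0.2  -0.3 -19.2] rot [0.0012 0.0002 0.0004] rows>= 0.5
```

View pics/w10z.png

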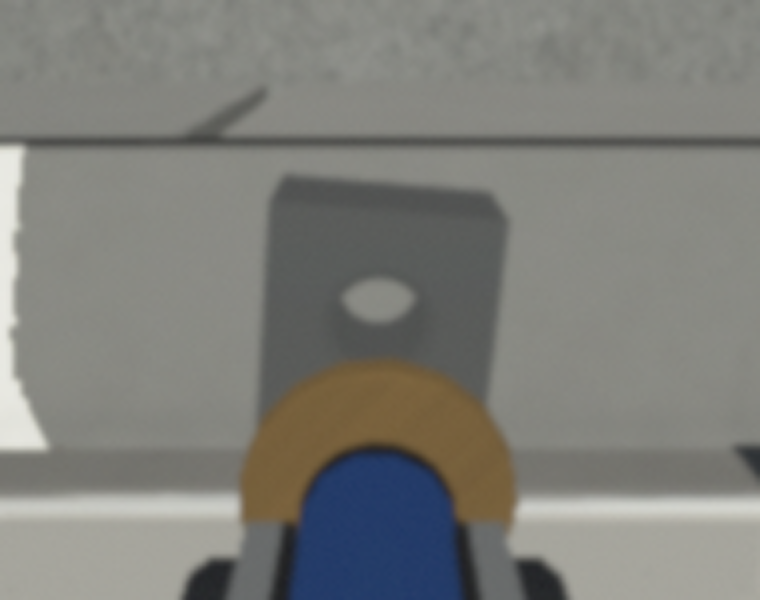

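View pics/s10z.png

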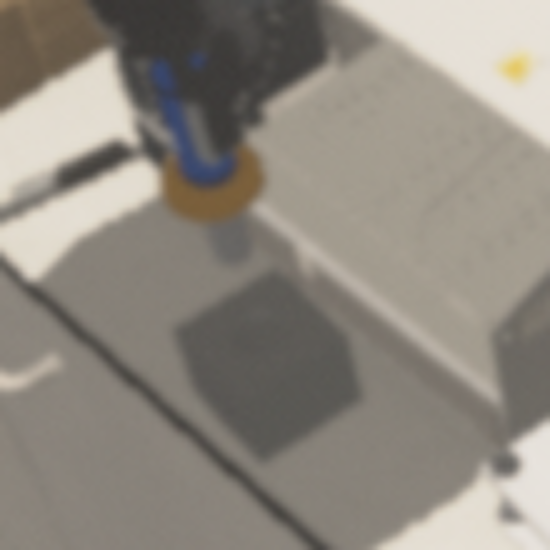

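```bash
python3 - <<'E'
from h import *
for fn in('s10','scene9','top0','w10'):
  P=depthmap(load(fn)).reshape(-1,3)
  Q=P[(P[:,2]>.043)&(P[:,2]<.057)&(abs(P[:,0]-.432)<.045)&(abs(P[:,1]-.064)<.05)]
  r=cv2.minAreaRect((Q[:,:2]*1000).astype(np.float32)); print(fn,len(Q),r,Q[:,2].mean())
# hole in wrist: left/right extents darker ring in w10z
c=load('w10')
for u,v in ((160+333/4,100+310/4),(160+430/4,100+310/4),(160+380/4,100+277/4)): print(onz(c,u-.4,v-.4,.05).round(4))
E
```

```text
s10 548 ((437.5912780761719, 64.09404754638672), (98.1838150024414, 78.73448944091797), 89.99532318115234) 0.04850929849840801
scene9 548 ((437.8501281738281, 64.65840148925781), (98.8015365600586, 78.21646881103516), 89.89691925048828) 0.04845372218680019
top0 338 ((438.1404724121094, 63.30884552001953), (81.345703125, 76.70085906982422), 89.33766174316406) 0.050855280671788385
w10 2244 ((438.32763671875, 64.00885772705078), (77.31715393066406, 99.55665588378906), 0.015148785896599293) 0.049770185770005845
[0.4278 0.053  0.05  ]
[0.4278 0.0777 0.05  ]
[0.4192 0.065  0.05  ]
```

```bash
python3 - <<'E'
from h import *
for fn in('s10','scene9','w10'):
  P=depthmap(load(fn)); m=((P[...,2]>.040)&(P[...,2]<.058)&(P[...,0]<.465)&(abs(P[...,0]-.432)<.05)&(abs(P[...,1]-.064)<.06)).astype(np.uint8)
  k,l,st,ce=cv2.connectedComponentsWithStats(m,connectivity=4); i=1+np.argmax(st[1:,4]); Q=P[l==i]; Q=Q[Q[:,2]>.046]
  r=cv2.minAreaRect((Q[:,:2]*1000).astype(np.float32)); print(fn,len(Q),r,st[i])
c=load('s10');im=cv2.cvtColor(c['image'],cv2.COLOR_RGB2BGR)
im=im[175:230,125:180]; im=cv2.convertScaleAbs(im,alpha=3,beta=-150)
cv2.imwrite('pics/s10y.png',cv2.resize(im,None,fx=10,fy=10,interpolation=cv2.INTER_CUBIC))
E
```

```text
s10 442 ((430.5853271484375, 64.73452758789062), (63.207794189453125, 61.37251663208008), 86.5955581665039) [134 184  36  29 523]
scene9 441 ((430.4132080078125, 64.06954956054688), (62.78599548339844, 61.26746368408203), 87.62702941894531) [134 184  36  29 520]
w10 2104 ((431.6519775390625, 64.89777374267578), (60.08243942260742, 59.943172454833984), 85.43657684326172) [ 224  148   64   59 2188]
```

View pics/s10y.png

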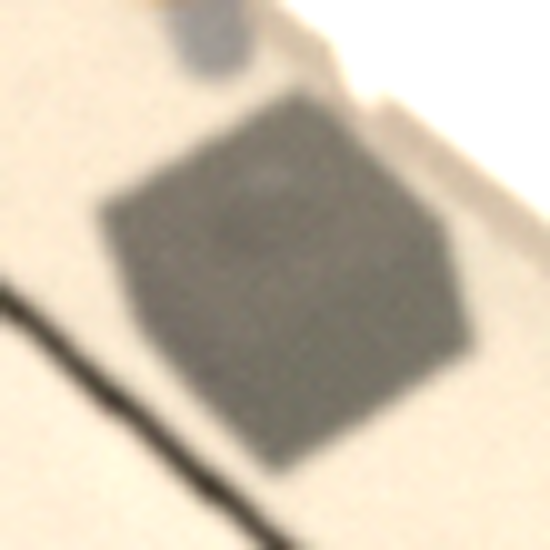

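Call:
carry_out --increments '[0,0,15,0,0,0,1,0,0,30,0,0,0,1,0,0,40,0,0,0,1,0,0,48,0,0,0,1,0,0,54,0,0,0,1,0,0,60,0,0,0,1,0,0,66,0,0,0,1,0,0,72,0,0,0,1,0,0,72,0,0,0,1,0,0,72,0,0,0,1]'

```text
time_s: 13.45
tool_pos: [0.4329, 0.064, 0.1087]
eef_rot: [[-0.0, 1.0, 0.001], [1.0, 0.0, -0.0], [-0.0, 0.001, -1.0]]
contact_force: [1.2, 0.9, -0.7]
gripper_width: 0.259
```

```bash
python3 - <<'E'
from h import *
go([.4325,.064,.08])
c=snap('scene','s11');im=cv2.cvtColor(c['image'],cv2.COLOR_RGB2BGR)
cv2.imwrite('pics/s11z.png',cv2.resize(im[130:240,100:210],None,fx=5,fy=5,interpolation=cv2.INTER_CUBIC))
E
```

```text
t 13.45 at [0.4329 0.064  0.1087] F [ 1.2  0.9 -0.7] w 0.259
 shift [ 0.  -0.4 28.7] rot [0.0009 0.0001 0.0004] rows>= 0.7
```

View pics/s11z.png

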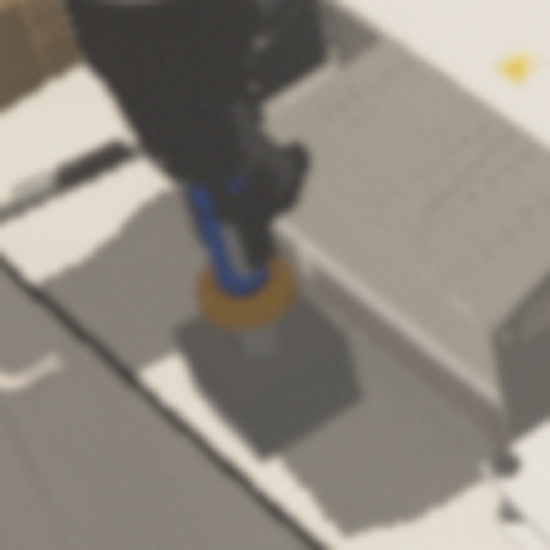

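The tip is in the hole with no contact force. Going on until the collar touches.

Call:
carry_out --increments '[0,0,5,0,0,0,1,0,0,10,0,0,0,1,0,0,15,0,0,0,1,0,0,19,0,0,0,1,0,0,22,0,0,0,1,0,0,25,0,0,0,1,0,0,27,0,0,0,1,0,0,28,0,0,0,1,0,0,28,0,0,0,1,0,0,28,0,0,0,1]'

```text
time_s: 14.33
tool_pos: [0.4331, 0.064, 0.081]
eef_rot: [[-0.001, 1.0, 0.002], [1.0, 0.001, -0.0], [-0.0, 0.002, -1.0]]
contact_force: [-0.7, -0.0, -1.1]
gripper_width: 0.259
```

```bash
python3 - <<'E'
from h import *
go([.4325,.064,.08])
c=snap('scene','s12');im=cv2.cvtColor(c['image'],cv2.COLOR_RGB2BGR)
cv2.imwrite('pics/s12z.png',cv2.resize(im[130:240,100:210],None,fx=5,fy=5,interpolation=cv2.INTER_CUBIC))
E
```

```text
t 14.33 at [0.4331 0.064  0.081 ] F [-0.7 -0.  -1.1] w 0.259
 shift [ 0.  -0.6  1. ] rot [0.0016 0.0003 0.0005] rows>= 0.0
```

View pics/s12z.png

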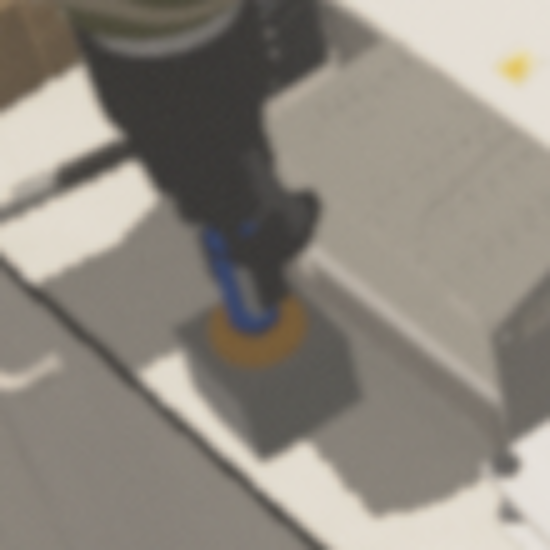

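Nearly seated and no contact yet. I'll lower it until the contact shows.

Call:
carry_out --increments '[0,0,0.5,0,0,0,1,0,0,1,0,0,0,1,0,0,1.5,0,0,0,1,0,0,2,0,0,0,1,0,0,2,0,0,0,1,0,0,2,0,0,0,1,0,0,2,0,0,0,1,0,0,2,0,0,0,1,0,0,2,0,0,0,1,0,0,2,0,0,0,1]'

```text
time_s: 15.22
tool_pos: [0.4335, 0.064, 0.0804]
eef_rot: [[-0.001, 1.0, 0.003], [1.0, 0.001, -0.0], [-0.0, 0.003, -1.0]]
contact_force: [-5.8, 1.8, 17.2]
gripper_width: 0.257
```

Call:
carry_out --increments '[0,-0.5,-0.5,0,0,0,1,0,-0.5,-0.5,0,0,0,1,0,-0.5,-0.5,0,0,0,-1,0,-0.5,-0.5,0,0,0,-1,0,-0.5,-0.5,0,0,0,-1,0,-0.5,-0.5,0,0,0,-1,0,-0.5,-0.5,0,0,0,-1,0,-0.5,-0.5,0,0,0,-1,0,-0.5,-0.5,0,0,0,-1,0,-0.5,-0.5,0,0,0,-1]'

```text
time_s: 16.05
tool_pos: [0.4329, 0.064, 0.0808]
eef_rot: [[-0.001, 1.0, 0.003], [1.0, 0.001, -0.0], [-0.0, 0.003, -1.0]]
contact_force: [0.6, -1.2, -0.4]
gripper_width: 1.002
```

```bash
python3 - <<'E'
from h import *
go([.43,.064,.25])
E
```

```text
t 16.05 at [0.4329 0.064  0.0808] F [ 0.6 -1.2 -0.4] w 1.002
 shift [-1.000e-01 -2.500e+00 -1.692e+02] rot [0.0028 0.0004 0.0007] rows>= 4.1
```

Call:
carry_out --increments '[0,0,-10,0,0,0,-1,0,0,-30,0,0,0,-1,0,0,-55,0,0,0,-1,0,0,-85,0,0,0,-1,0,0,-115,0,0,0,-1,0,0,-145,0,0,0,-1,0,-10,-170,0,0,0,-1,0,-30,-180,0,0,0,-1,0,-50,-180,0,0,0,-1,0,-70,-180,0,0,0,-1]'

```text
time_s: 16.88
tool_pos: [0.3617, 0.0641, 0.2611]
eef_rot: [[-0.001, 1.0, 0.004], [1.0, 0.001, -0.001], [-0.001, 0.004, -1.0]]
contact_force: [0.9, -0.1, 0.1]
gripper_width: 1.001
```

Call:
carry_out --increments '[30,0,0,0,0,0,-1,60,0,0,0,0,0,-1,90,0,0,0,0,0,-1,120,0,0,0,0,0,-1,150,0,0,0,0,0,-1,180,0,0,0,0,0,-1,200,0,0,0,0,0,-1,200,0,0,0,0,0,-1,200,0,0,0,0,0,-1,200,0,0,0,0,0,-1]'

```text
time_s: 17.72
tool_pos: [0.3615, 0.2636, 0.2609]
eef_rot: [[-0.001, 1.0, 0.004], [1.0, 0.001, -0.001], [-0.001, 0.004, -1.0]]
contact_force: [0.1, -0.6, -0.2]
gripper_width: 0.997
```

```bash
python3 - <<'E'
from h import *
go([.43,.064,.25])
c=snap('scene','s13');im=cv2.cvtColor(c['image'],cv2.COLOR_RGB2BGR)
cv2.imwrite('pics/s13z.png',cv2.resize(im[150:340,120:320],None,fx=3,fy=3,interpolation=cv2.INTER_CUBIC))
t=snap('top','t13');im=cv2.cvtColor(t['image'],cv2.COLOR_RGB2BGR)
cv2.imwrite('pics/t13z.png',cv2.resize(im[190:280,150:350],None,fx=4,fy=4,interpolation=cv2.INTER_CUBIC))
masks(t,(8,110,80),(25,255,255),(155,235,195,268),.058,.023,tag='collar top')
masks(c,(8,110,80),(25,255,255),(130,165,175,215),.058,.023,tag='collar scene')
masks(t,(105,110,40),(130,255,255),(155,235,195,268),.122,.012,tag='blue top')
P=depthmap(t)
print('bore depth',P[224:230,241:248,2].round(3))
E
```

```text
t 17.72 at [0.3615 0.2636 0.2609] F [ 0.1 -0.6 -0.2] w 0.997
 shift [-199.6   68.3   11.3] rot [0.0037 0.001  0.0007] rows>= 5.1
collar top (array([0.4318, 0.0639]), np.float64(0.0008)) n 31 bbox [166.  241.5] [182.25 258.25]
collar scene (array([0.4305, 0.0609]), np.float64(0.0017)) n 26 bbox [142.75 189.75] [160.75 202.75]
blue top (array([0.4303, 0.0613]), np.float64(0.0025)) n 24 bbox [164.5  243.75] [176.75 253.75]
bore depth [[0.027 0.028 0.029 0.029 0.015 0.01  0.014]
 [0.03  0.032 0.031 0.031 0.031 0.015 0.009]
 [0.032 0.031 0.031 0.032 0.031 0.03  0.011]
 [0.029 0.03  0.032 0.03  0.03  0.032 0.012]
 [0.029 0.03  0.03  0.034 0.031 0.03  0.013]
 [0.028 0.03  0.025 0.031 0.032 0.03  0.015]]
```

View pics/s13z.png

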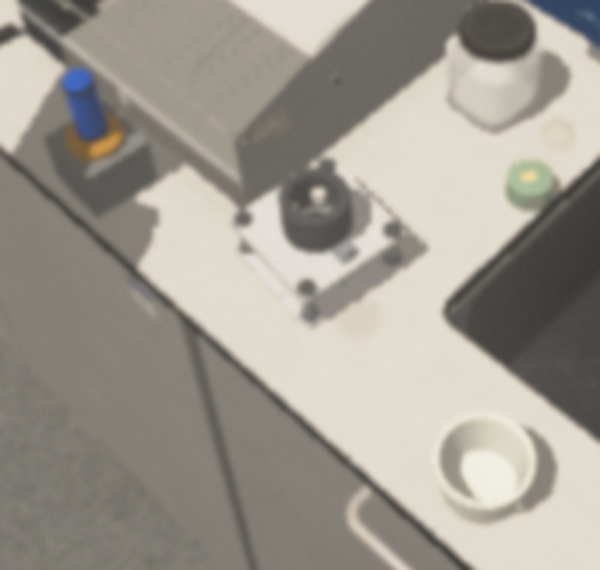

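View pics/t13z.png

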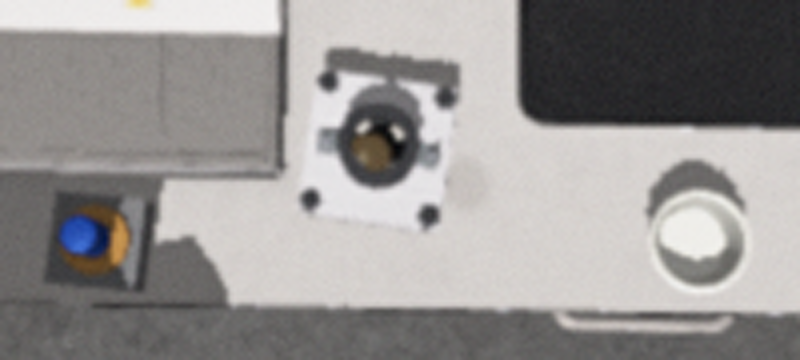

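The specimen's top is at about 30 mm, flat, so it lies on the pad (12 + 18 mm). The rod is upright with its collar where it was at the start, and everything else is unmoved.

```bash
python3 - <<'E'
from h import *
print(ticket.job_done())
E
```

```text
the job is handed in; nothing more can be done
None
```

I dipped the rod's tip into the release-agent pot, pushed the specimen out of the sleeve onto the pad, and put the rod back in its holder. I handed the job in at about 18 s; the hand-in gave no verdict.

- **Dip:** the tip went about 22 mm below the rim inside the pot, and I felt no contact with the pot.
- **Push:** it took about 14 N, then the force fell to zero as the specimen came free. From above, the bore now shows a flat surface at about 30 mm, which matches the specimen lying on the pad (12 + 18 mm). It lies a little off centre.
- **Rod:** it is upright in the holder. The collar measured within 1 mm of its starting place from both cameras, and I felt the collar touch the block at about 17 N before opening the gripper.
- **Other things:** the pot, jar and green specimen look unmoved in the last pictures. The gripper was open and clear of everything.

The one disagreement was between the scene and top cameras, which differ by 2–3 mm on the collar. I put this down to calibration and the visible side of the collar; it was the same before and after.

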